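Fit the long probe into the sprung membrane test cell

TASK

Fit the long steel probe into the deep bore of the membrane test cell, by its tapered tip: holding it by the shaft, slide it about halfway in and let go, then take a new grip on the knob at its back and push it fully home, so that its collar sits against the cell's face. Be gentle, without wedging it or driving the sprung cell back onto its stop, and let go at the end so that the cell is back at rest. Leave the beaker, the bottle and the jar where they are.

Things in the scene. Friction and masses are not known exactly. Their poses are not given: they have to be found in the camera images.
- shaft_mid (a point): Midpoint of the long steel probe (190 mm, 0.16 kg), on its axis; grasp point on the bare shaft. Own y runs along the probe to the tip; along it from here, mm: tip +95, shaft of 14 mm diameter +95 to -55 (last 6 tapered to 7), collar of 30 mm diameter -55 to -61, knob -61 to -95. Starts lying level, axis 45 mm above the table; shaft free between the Vs from about +40 to -12
- rod: the same probe; its origin and axes are those of shaft_mid
- tip (a point): centre of the probe's tapered tip, on its axis; y along the probe, forward
- collar (a point): centre of the collar's front face, 150 mm behind the tip, on the probe's axis; this face meets the cell's face when the probe is home
- knob (a point): centre of the black knob at the probe's back end, 173 mm behind the tip and 23 mm behind the collar's front face; knob 34 mm long, 20 mm in diameter. When the probe is let go halfway in, the play in the bore lets this end droop by some 2 to 6 mm; pushed on while drooping it wedges, so it must first be raised back in line with the bore
- mouth (a point): centre of the bore's mouth in the front face of the white cell block (56 mm wide, 50 high, 175 long), 90 mm above the table; block's top 25 mm above the bore's axis. Its y points level into the bore, z up; it moves with the cell. Bore 16.5 mm in diameter, 3 mm chamfer, takes the whole shaft; light friction only holds the probe against being drawn out
- mount: the fixed dark steel base that carries the cell, 130 x 250 mm; origin under its middle, y along the bore. Hidden in the cell's bore, 40 to 60 mm inside the mouth (it varies), a tight sliding seal is met, which the tip must push ahead of it from there to home: about 8 N of steady drag; it does not spring back
- cell (a joint): how far the whole cell block has been pushed back along the bore (y) on its springs, m; 0 at rest, hard stop at 0.012. It yields about 1 mm per 2 N of push, so pushing against the seal drives it back about 4 mm, and it returns when the push ends
- rack: fixed grey V rest on a base 90 x 160 x 12 mm with two Vs 14 mm thick at y +58 and -30 mm, 49 mm high; origin under its middle, y along the probe's lying direction
- beaker: glass beaker, 72 mm wide, 95 mm high, bystander; origin at its underside
- bottle: amber bottle with white cap, 60 mm wide, 140 mm high, bystander; origin at its underside
- jar: white lidded jar, 56 mm wide, 60 mm high, bystander; origin at its underside

How it is judged:
By the outcome, as a careful person would: the job done as asked, in the order asked, and still so for the second after the job is handed in, with the robot touching nothing.
It also fails if it takes over 72 s, if anything falls off the work surface, if the arm or the gripper's body presses on something with over 40 N, if the wrist force passes 120 N, or if a joint passes its speed limit or range.

ROBOT

A 6-joint arm with a two-finger parallel gripper is mounted at the origin on the work surface. World frame = base frame: x ahead of the robot, y to its left, z up, the work surface at z = 0. Lengths are in m, angles in rad, forces in N, time in s.
With the tool pointing down it reaches from about 0.25 to 0.725 m from the base axis. Payload 4 kg.
Tool frame: the origin (TCP) lies midway between the tips of the shut fingers; the grasp point (between the pads) lies 19 mm behind it; z points along the fingers, y is the line along which they close (so a half turn about z gives the same grasp; the last joint's range is limited). The gripper opens to 85 mm and grips with 20 to 120 N. Pads are 22 mm wide; open, the fingers measure 114 mm over their backs; the gripper's body (76 mm by 85 mm) begins 54 mm behind the grasp point. The pads swing forward as they close: fully open they stand 13 mm farther back than shut.
Start: joints at [1.253, 0.241, 0.005, 1.335, 0, 1.571], TCP at [0.156, 0.475, 0.231] pointing down, gripper open.
Joint ranges: [-2.72, 2.72], [-1.05, 1.87], [-1.09, 1.28], [-1.99, 2.15], [-1.42, 1.44], [-3.14, 3.14]. Speed limits (rad/s): [2.79, 2.79, 3.14, 3.14, 3.14, 3.14].

INTERFACE

Orientations are given as a unit quaternion [x, y, z, w].
In Python, from workcell import status, camera, get_calibration, ticket gives the robot as it stands.
- The arm moves only by the shell command python3 -m creep 'ROWS' [OPENING]. ROWS is JSON, a list of rows, each a list of 6 numbers: the shift along the world's x, y, z in cm, then the turn, a rotation vector about the world's x, y, z in degrees. A call has 1 to 8 rows; each row shifts and turns the commanded pose from where the row before left it; what a row does not reach is not made up. A row lasts 1/10 s, in which the tool goes at most 50 mm and 8.59 degrees, less where a joint would pass 70% of its speed; a pose out of reach is approached as far as the arm can. A call is refused whole if a number of a shift passes 5 or a number of a turn 8.59, either way. A call with a gripper value outside its range is refused whole. OPENING is the opening, from -1 (shut) to 1 (fully open), so that 0 is half open, set as the call begins (- or left out, the last holds). The fingers move at their own pace and stop on an object; the grip force is fixed at half the most. Time passes only in rows, so rows that do not move let the fingers close. It gives the time, the measured TCP pose, the force, the opening and the grip force at its end, in the units of the state.
- status.get_obs(): the state, without advancing time (a new reading comes with each control period).
- camera(name): name is "scene" or "top" or "wrist"; returns the picture (420x560x3 uint8, red, green, blue); there is no depth.
- get_calibration(name): a dict with "fx", "fy", "cx", "cy" (pixels), "k1" (the pictures are not rectified: a ray, as slopes to the right and down, at radius r is drawn at 1 + k1 r^2 times it, then the intrinsics apply), "rvec" (rotation vector, rad) and "tvec" (3), from world to camera coordinates, as OpenCV has them; the wrist camera has in their place "tool_from_camera" (4x4, takes a point from camera to tool coordinates, whose origin is the TCP and whose axes are the flange's). Camera axes: x right, y down, z forward; pixel columns grow to the right and rows downward; lengths in m; the calibration is good to about 2 mm. A picture is of the moment at which its call begins: read the wrist's pose just before it. get_calibration takes no time and is no camera call.
- ticket.job_done(): hands the job in; it is judged then, once.
The state is a dict: "clock": time; "joint_pos": joint angles; "joint_vel": joint speeds; "tau": joint torques, N m; "eef_pos": TCP position; "tool_rot": TCP orientation; "ft_force": force on the tool from outside, world axes, zero at the start; "ft_torque": the same for the moment, N m; "grip_width": finger opening in m; "grasp_force": force on a finger pad.
Only numpy, scipy, OpenCV 4.12 (cv2) and the standard library are available. Lean on these libraries where they do the work, as an engineer would, in place of code of your own. Each camera call takes 0.05 s, during which the arm holds its last target. There are 200 camera calls.

## Working session

There is one attempt and no reset: what is moved stays moved. The work goes in short steps, Python scripts to look and compute and a shell command to move; the robot and the scene stay as the last step left them, time stands still between calls to the robot, and variables do not carry over. Pictures are saved under pics/ and viewed, at most 10 in all, crops included, and the job is handed in when it is done.

```bash
ls; mkdir -p pics
cat > h.py <<'E'
import numpy as np, cv2
from scipy.spatial.transform import Rotation as R
from workcell import status, camera, get_calibration, ticket
def snap(n,f,crop=None,k=1):
    o=status.get_obs(); im=camera(n)[:,:,::-1].copy(); cv2.imwrite('pics/raw_'+f,im)
    if crop: x0,y0,x1,y1=crop; im=cv2.resize(im[y0:y1,x0:x1],None,fx=k,fy=k,interpolation=cv2.INTER_CUBIC)
    cv2.imwrite('pics/'+f,im); return o
def cam(n,o=None):
    c=get_calibration(n)
    if 'rvec' in c:
        Rm=cv2.Rodrigues(np.array(c['rvec'],float))[0]; t=np.array(c['tvec'],float).ravel(); Rc=Rm.T; p=-Rm.T@t
    else:
        T=np.array(c['tool_from_camera']); Rt=R.from_quat(o['tool_rot']).as_matrix(); Rc=Rt@T[:3,:3]; p=Rt@T[:3,3]+np.array(o['eef_pos'])
    return c,Rc,p
def ray(n,uv,o=None):
    c,Rc,p=cam(n,o); d=np.array([(uv[0]-c['cx'])/c['fx'],(uv[1]-c['cy'])/c['fy']]); s=d.copy()
    for _ in range(20): s=d/(1+c['k1']*(s@s))
    return p,Rc@np.array([s[0],s[1],1])
def atz(n,uv,z,o=None):
    p,d=ray(n,uv,o); return p+d*(z-p[2])/d[2]
def proj(n,X,o=None):
    c,Rc,p=cam(n,o); q=Rc.T@(np.array(X)-p); s=q[:2]/q[2]; s=s*(1+c['k1']*(s@s)); return np.array([s[0]*c['fx']+c['cx'],s[1]*c['fy']+c['cy']])
E
python3 - <<'E'
from h import *
o=snap('top','top.png'); snap('scene','scene.png'); print(o)
for n in('top','scene'): print(n,cam(n)[2])
a=cv2.imread('pics/top.png');cv2.imwrite('pics/top1.png',cv2.resize(a,(800,600),interpolation=cv2.INTER_CUBIC))
E
```

```text
pics
{'clock': 0.0, 'joint_pos': array([ 1.25299055e+00,  2.41437795e-01,  3.70341683e-03,  1.33522837e+00,
       -9.97385028e-07,  1.57081118e+00]), 'joint_vel': array([-5.34961740e-04, -8.84164982e-05,  2.15007397e-03, -2.51534712e-04,
        2.20204606e-03, -1.03390321e-03]), 'tau': array([-7.21466095e-04, -3.72318363e+01,  2.52407420e+01,  1.69878057e-02,
        2.69398720e-05,  3.08275261e-06]), 'eef_pos': array([0.15603729, 0.47433998, 0.23039265]), 'tool_rot': array([ 1.58242250e-01,  9.87399725e-01, -1.06964405e-03, -1.70901509e-04]), 'ft_force': array([ 0.10526554, -0.39190765,  0.37074784]), 'ft_torque': array([-0.02010425, -0.01450174,  0.0131623 ]), 'grasp_force': 0.0, 'grip_width': 0.08560500376162668}
top [ 0.47889311 -0.12324727  1.27021925]
scene [1.1049727  0.18174351 0.91907846]
```

View pics/top1.png

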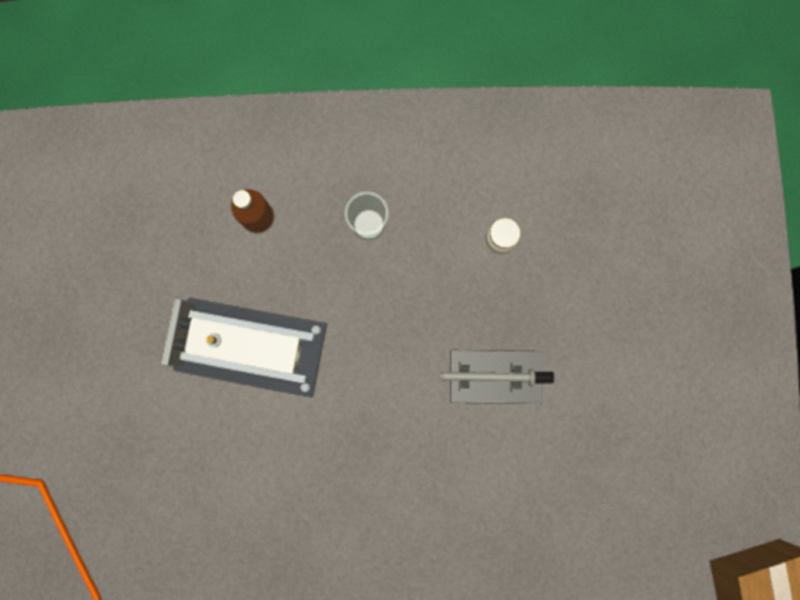

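View pics/scene.png

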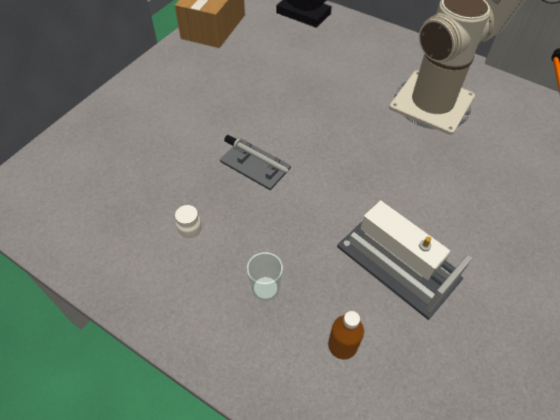

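The top picture shows the probe level on the rack (tip near 442,376 and knob end near 553,377 in the enlarged image). The cell is at the left with its mouth facing right, near (298,355), and the bystanders are at the back. I'll crop in closer to read the points.

Run:
```python
from h import *
a=cv2.imread('pics/raw_top.png')
A=cv2.resize(a[200:290,110:240],None,fx=6,fy=6,interpolation=cv2.INTER_CUBIC)
B=cv2.resize(a[235:290,300:395],None,fx=6,fy=6,interpolation=cv2.INTER_CUBIC)
cv2.imwrite('pics/cA.png',A);cv2.imwrite('pics/cB.png',B);print(A.shape,B.shape)
k=1/1.4286
for nm,p,z in [('tip',(442,376),.045),('kn',(553,377),.045),('mouthL',(299,337),.115),('mouthR',(295,374),.115)]: print(nm,atz('top',np.array(p)*k,z).round(4))
```

```text
(540, 780, 3) (330, 570, 3)
tip [ 0.4764 -0.1955  0.045 ]
kn [ 0.4686 -0.3816  0.045 ]
mouthL [0.5439 0.0322 0.115 ]
mouthR [0.4858 0.0396 0.115 ]
```

View pics/cA.png

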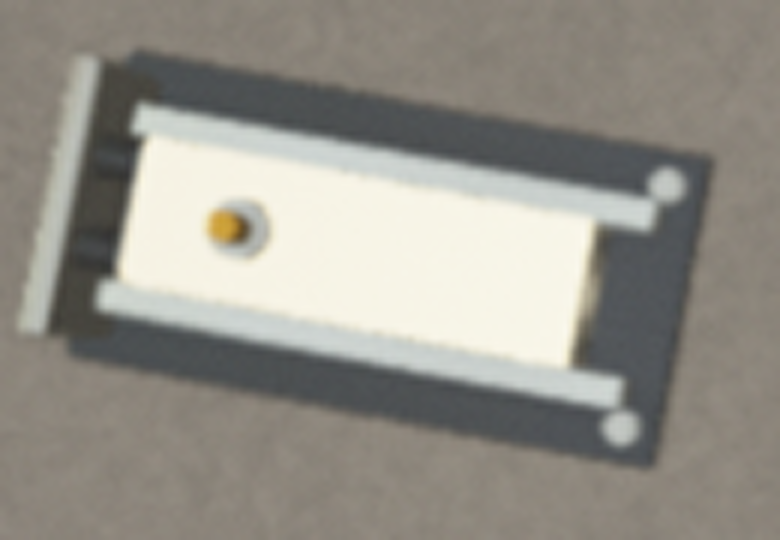

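View pics/cB.png

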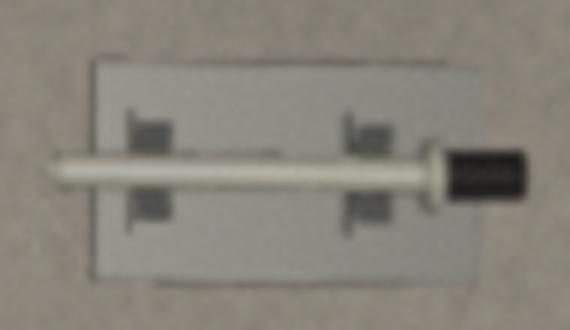

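Run:
```python
from h import *
f=lambda p,o:(np.array(p)+.5)/6-.5+np.array(o)
A=(110,200);B=(300,235)
g=lambda p,o,z:atz('top',f(p,o),z)
fu,fl,bu,bl=[g(p,A,.115) for p in [(598,222),(575,367),(147,135),(117,278)]]
print('widths',np.linalg.norm(fu-fl),np.linalg.norm(bu-bl),'len',np.linalg.norm((fu+fl-bu-bl)/2))
mf=(fu+fl)/2;mb=(bu+bl)/2;d=mb-mf;print('mouth',mf,'yaw axis',np.degrees(np.arctan2(d[1],d[0])),'from front edge',np.degrees(np.arctan2(*(fu-fl)[:2][::-1]))+90)
r1=[g(p,A,.115) for p in [(140,103),(657,200),(97,312),(622,405)]]
for i in (0,2): e=r1[i]-r1[i+1];print('rail yaw',np.degrees(np.arctan2(e[1],e[0])))
t,k,c=g((50,168),B,.045),g((527,176),B,.045),g((422,173),B,.045)
print(t,k,c,np.linalg.norm(t-k)); e=t-k;print('probe yaw',np.degrees(np.arctan2(e[1],e[0])))
b=[g(p,B,.012) for p in[(93,62),(93,280),(482,66),(480,283)]]
print('rack',*[x.round(4) for x in b]); e=b[0]+b[1]-b[2]-b[3];print(np.degrees(np.arctan2(e[1],e[0])),sum(b)/4)
print('scene mouth px',proj('scene',mf),proj('scene',mb),'tip',proj('scene',t),'knob',proj('scene',k))
```

```text
widths 0.05503544351807665 0.05550870072129552 len 0.17808506362414314
mouth [0.51529249 0.03716634 0.115     ] yaw axis 77.8934896866375 from front edge 79.95831002841203
rail yaw 78.03811144347401
rail yaw 78.94568451451035
[ 0.4779401  -0.19205618  0.045     ] [ 0.46852331 -0.38243343  0.045     ] [ 0.47119675 -0.34019439  0.045     ] 0.19061000865134578
probe yaw 87.16823749170453
rack [ 0.5205 -0.2129  0.012 ] [ 0.432  -0.2099  0.012 ] [ 0.5138 -0.3727  0.012 ] [ 0.4254 -0.3681  0.012 ]
87.60930517543905 [ 0.47293427 -0.29091813  0.012     ]
scene mouth px [370.76888352 207.67098278] [442.04574677 260.3667902 ] tip [287.00543636 171.51958658] knob [225.53136206 137.63716702]
```

```bash
python3 -m creep '[[2.4,-3.4,0.5,0,0,-6],[2.4,-3.4,0.5,0,0,-6],[2.4,-3.4,0.5,0,0,-6],[2.4,-3.4,0.5,0,0,-6],[2.4,-3.4,0.5,0,0,-6],[2.4,-3.4,0.5,0,0,-6],[2.4,-3.4,0.5,0,0,-6],[2.4,-3.4,0.5,0,0,-6]]'
python3 -m creep '[[2.4,-3.4,0.5,0,0,-6],[2.4,-3.4,0.5,0,0,-6],[2.4,-3.4,0.5,0,0,-6],[2.4,-3.4,0.5,0,0,-6],[2.4,-3.4,0.5,0,0,-6],[2.4,-3.4,0.5,0,0,-6],[0,0,0,0,0,0],[0,0,0,0,0,0]]'
python3 - <<'E'
from h import *
o=snap('wrist','w1.png'); print(o['eef_pos'],o['tool_rot'],o['joint_pos'])
print(np.array(get_calibration('wrist')['tool_from_camera']).round(4),get_calibration('wrist')['fx'])
print(R.from_quat(o['tool_rot']).as_matrix().round(3), proj('wrist',[.515,.037,.115],o))
E
```

```text
clock: 0.9
eef_pos: [0.3487, 0.2014, 0.2713]
tool_rot: [0.548, 0.837, -0.0, -0.0]
ft_force: [0.4, -0.6, 0.6]
grip_width: 0.0854
grasp_force: 0.0
clock: 1.7
eef_pos: [0.4921, -0.0018, 0.3005]
tool_rot: [0.779, 0.627, -0.001, -0.001]
ft_force: [-0.5, -0.0, -0.0]
grip_width: 0.0855
grasp_force: 0.0
[ 0.49213928 -0.00180309  0.30047586] [ 7.78783841e-01  6.27291615e-01 -6.42720219e-04 -7.38489891e-04] [-3.87123877e-03  2.07974471e-01  1.41555640e-01  1.50630639e+00
  3.36437316e-04  1.78157910e+00]
[[ 7.000e-04 -9.599e-01 -2.805e-01  7.090e-02]
 [ 1.000e+00  9.000e-04 -4.000e-04  2.000e-04]
 [ 6.000e-04 -2.805e-01  9.599e-01 -1.425e-01]
 [ 0.000e+00  0.000e+00  0.000e+00  1.000e+00]] 330.0746799364475
[[ 0.213  0.977 -0.002]
 [ 0.977 -0.213  0.   ]
 [-0.    -0.002 -1.   ]] [297.15419555 143.380185  ]
```

View pics/w1.png

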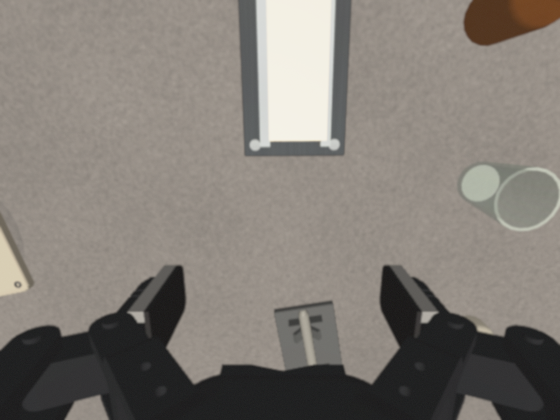

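The wrist view shows the cell from above, with its front edge at row 141 and centre column about 299. That agrees with the predicted (297,143). Next I'll fit the block's edges for the bore's yaw.

Run:
```python
from h import *
import pickle; o=dict(eef_pos=np.array([ 0.49213928,-0.00180309,0.30047586]),tool_rot=np.array([7.78783841e-01,6.27291615e-01,-6.42720219e-04,-7.38489891e-04]))
im=cv2.imread('pics/raw_w1.png').astype(float)
for r in (20,80,130): print(r,[tuple(map(int,im[r,c])) for c in range(240,350,3)][:14], [int(im[r,c,0]) for c in range(322,354)])
```

```text
20 [(91, 92, 91), (93, 92, 91), (94, 94, 91), (93, 93, 91), (93, 94, 91), (113, 114, 111), (214, 217, 215), (216, 218, 216), (215, 218, 216), (226, 236, 240), (228, 240, 243), (228, 240, 243), (228, 240, 243), (228, 239, 243)] [228, 228, 228, 228, 228, 228, 228, 226, 220, 216, 215, 205, 173, 128, 99, 91, 90, 91, 91, 91, 91, 91, 92, 93, 93, 93, 91, 92, 104, 120, 131, 132]
80 [(125, 133, 140), (92, 91, 89), (94, 93, 91), (93, 92, 90), (94, 94, 92), (93, 93, 90), (166, 167, 164), (213, 215, 212), (213, 214, 212), (218, 225, 227), (230, 241, 244), (230, 241, 244), (230, 241, 244), (229, 241, 244)] [229, 229, 229, 229, 229, 227, 221, 215, 213, 202, 168, 123, 98, 94, 93, 93, 94, 95, 95, 96, 97, 96, 95, 94, 93, 101, 121, 130, 131, 131, 132, 133]
130 [(141, 149, 157), (112, 118, 122), (98, 97, 94), (97, 97, 95), (98, 97, 94), (96, 95, 92), (111, 111, 107), (210, 215, 211), (212, 215, 213), (214, 218, 216), (231, 241, 244), (231, 241, 244), (231, 242, 244), (231, 242, 244)] [231, 231, 231, 230, 226, 218, 213, 209, 187, 139, 104, 97, 97, 97, 98, 99, 99, 100, 99, 99, 98, 96, 97, 107, 127, 134, 134, 135, 136, 136, 136, 136]
```

```bash
cat > fit.py <<'E'
from h import *
def cross(v,t):  # subpixel first/last crossing above t around the max run
    i=np.where(v>t)[0]; a,b=i[0],i[-1]
    return a-(v[a]-t)/(v[a]-v[a-1]), b+(v[b]-t)/(v[b]-v[b+1])
def cell(f,o,rows,c0,c1,front=None,z=.115):
    im=cv2.GaussianBlur(cv2.imread(f),(3,3),0).astype(float); L=[];Rr=[]
    for r in rows:
        a,b=cross(im[r,c0:c1,2],229); L.append(atz('wrist',(a+c0,r),z,o)); Rr.append(atz('wrist',(b+c0,r),z,o))
    L=np.array(L);Rr=np.array(Rr); y=[]
    for P in (L,Rr):
        k=np.polyfit(P[:,1],P[:,0],1); y.append(90-np.degrees(np.arctan(k[0])))
    print('yaw L,R',y,'width',np.median(np.linalg.norm(L-Rr,axis=1))*1)
    C=(L+Rr)/2; k=np.polyfit(C[:,1],C[:,0],1); print('axis x = %.5f + %.5f*y'%(k[1],k[0]))
    if front:
        F=[]
        for c in range(*front):
            v=im[:,c,2]; i=np.where(v[:200]>190)[0][-1]; F.append(atz('wrist',(c,i+(v[i]-190)/(v[i]-v[i+1])),z,o))
        F=np.array(F); q=np.polyfit(F[:,0],F[:,1],1); yc=np.median(F[:,1]); xc=k[1]+k[0]*yc; yc=np.polyval(q,xc)
        print('front yaw',90+np.degrees(np.arctan(q[0])),'mouth',k[1]+k[0]*yc,yc)
E
python3 - <<'E'
from fit import *
o=dict(eef_pos=np.array([ 0.49213928,-0.00180309,0.30047586]),tool_rot=np.array([7.78783841e-01,6.27291615e-01,-6.42720219e-04,-7.38489891e-04]))
cell('pics/raw_w1.png',o,range(5,132),250,345,(280,322))
E
```

```text
yaw L,R [np.float64(78.20740382148793), np.float64(78.12899952650173)] width 0.05669839907311623
axis x = 0.50745 + 0.20949*y
front yaw 77.32881085065138 mouth 0.5157276115717837 0.03952314028218855
```

```bash
python3 -m creep '[[-0.25,-3.7,-1.25,0,0,1.2],[-0.25,-3.7,-1.25,0,0,1.2],[-0.25,-3.7,-1.25,0,0,1.2],[-0.25,-3.7,-1.25,0,0,1.2],[-0.25,-3.7,-1.25,0,0,1.2],[-0.25,-3.7,-1.25,0,0,1.2],[-0.25,-3.7,-1.25,0,0,1.2],[-0.25,-3.7,-1.25,0,0,1.2]]'
python3 -m creep '[[0,0,0,0,0,0],[0,0,0,0,0,0]]'
python3 - <<'E'
from h import *
o=snap('wrist','w2.png'); print(o['eef_pos'].tolist(),o['tool_rot'].tolist(),o['joint_pos'])
r=R.from_quat(o['tool_rot']).as_matrix();print(r.round(4),np.degrees(np.arctan2(r[1,0],r[0,0])))
for s in (95,0,-55,-95): print(s,proj('wrist',[.4735+np.cos(np.radians(87.4))*s/1e3,-.287+s/1e3,.045],o))
E
```

```text
clock: 2.55
eef_pos: [0.4721, -0.2965, 0.201]
tool_rot: [0.722, 0.692, 0.0, -0.0]
ft_force: [0.9, 0.5, -0.9]
grip_width: 0.0855
grasp_force: 0.0
clock: 2.75
eef_pos: [0.4718, -0.2959, 0.2008]
tool_rot: [0.723, 0.691, 0.0, -0.001]
ft_force: [-0.1, 0.6, 0.2]
grip_width: 0.0852
grasp_force: 0.0
[0.47178324655938886, -0.2959023446349611, 0.20075079413402275] [0.7228749452597196, 0.6909780676639616, 4.9633786589300995e-05, -0.0010588010304415517] [-5.60514715e-01  3.69105013e-01  1.03220060e-01  1.30694017e+00
  6.14892465e-04  1.05539384e+00]
[[ 0.0451  0.999  -0.0014]
 [ 0.999  -0.0451  0.0016]
 [ 0.0015 -0.0015 -1.    ]] 87.41515993068356
95 [284.34954203  72.240298  ]
0 [284.0747767 183.8506587]
-55 [283.93921859 239.80428691]
-95 [283.84928321 277.26516827]
```

View pics/w2.png

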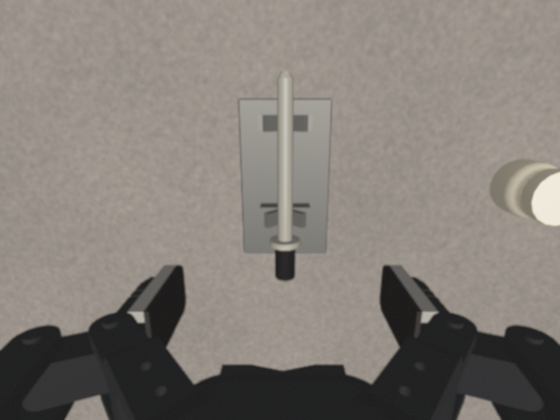

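```bash
python3 -m creep '[[0.05,-0.02,-2.5,0,0,0],[0.05,-0.02,-2.5,0,0,0],[0.05,-0.02,-2.5,0,0,0],[0.05,-0.04,-2.5,0,0,0],[0,0,-2.5,0,0,0],[0,0,-2.5,0,0,0],[0,0,-1.5,0,0,0],[0,0,-1,0,0,0]]'
python3 -m creep '[[0,0,0,0,0,0],[0,0,0,0,0,0],[0,0,0,0,0,0],[0,0,0,0,0,0],[0,0,0,0,0,0],[0,0,0,0,0,0]]' -1
```

```text
clock: 3.6
eef_pos: [0.4744, -0.2957, 0.0258]
tool_rot: [0.722, 0.692, 0.0, -0.001]
ft_force: [-0.0, 0.1, 0.7]
grip_width: 0.0854
grasp_force: 0.0
clock: 4.2
eef_pos: [0.4735, -0.2984, 0.0272]
tool_rot: [0.723, 0.691, -0.001, -0.0]
ft_force: [-3.2, -0.3, 5.9]
grip_width: 0.0121
grasp_force: 58.4
```

```bash
python3 -m creep '[[0,0,0,0,0,0],[0,0,0,0,0,0],[0,0,0,0,0,0]]'; python3 -m creep '[[0,0,0.3,0,0,0],[0,0,0.5,0,0,0],[0,0,1,0,0,0],[0,0,1.5,0,0,0],[0,0,2,0,0,0],[0,0,2,0,0,0],[0,0,2,0,0,0],[0,0,2,0,0,0]]'; python3 -m creep '[[0,0,1,0,0,0],[0,0,0,0,0,0],[0,0,0,0,0,0]]'
python3 - <<'E'
from h import *
o=snap('wrist','w3.png'); print(o['eef_pos'].tolist(),o['tool_rot'].tolist()); r=R.from_quat(o['tool_rot']);G=np.array([0,0,-.019])
g=o['eef_pos']+r.apply(G);print('grasp',g)
for s in (105,0,-45,-51,-85): print(s,proj('wrist',g+r.apply([s/1e3,0,0]),o))
a=cv2.imread('pics/raw_w3.png')[40:320,190:390]; cv2.imwrite('pics/c3.png',cv2.resize(a,None,fx=2.1,fy=2.1,interpolation=cv2.INTER_CUBIC))
E
```

```text
clock: 4.5
eef_pos: [0.4735, -0.2984, 0.0272]
tool_rot: [0.723, 0.691, -0.001, -0.0]
ft_force: [-3.7, -0.0, 5.1]
grip_width: 0.0123
grasp_force: 58.4
clock: 5.3
eef_pos: [0.4744, -0.298, 0.1409]
tool_rot: [0.723, 0.691, 0.0, 0.0]
ft_force: [0.8, -0.6, -1.4]
grip_width: 0.012
grasp_force: 58.4
clock: 5.6
eef_pos: [0.474, -0.2979, 0.1489]
tool_rot: [0.723, 0.691, -0.0, -0.0]
ft_force: [-0.2, 0.9, -0.9]
grip_width: 0.0121
grasp_force: 58.4
[0.47399518463938956, -0.2978925168818368, 0.14893042610901808] [0.723021395735329, 0.6908255994635895, -5.996441714931612e-05, -0.00022099542486439224]
grasp [ 0.47400263 -0.29789701  0.16793042]
105 [282.36776793   4.5616509 ]
0 [282.18788562 289.61031148]
-45 [282.13141737 377.95627699]
-51 [282.12452969 388.6969073 ]
-85 [282.08791789 445.66540235]
```

View pics/c3.png

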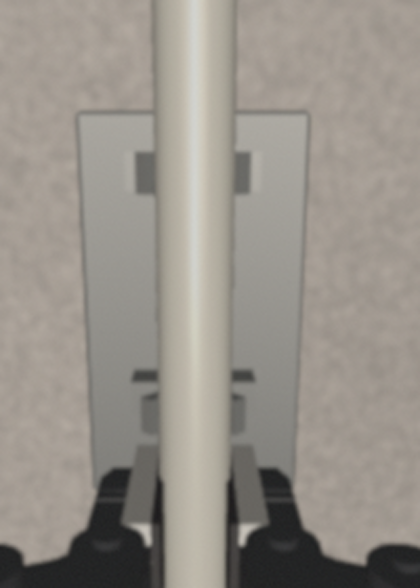

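The crop shows the shaft held square between the pads, centre column about 283 with hardly any tilt. I'll fit its axis and pitch numerically.

```bash
cat > shaft.py <<'E'
from h import *
def shaft(f,o,rows,c=283,zt=-.019):
    im=cv2.GaussianBlur(cv2.imread(f,0),(3,3),0).astype(float); cc,Rc,p=cam('wrist',o); r=R.from_quat(o['tool_rot']); P=[]
    gx=cv2.Sobel(im,cv2.CV_64F,1,0)
    for v in rows:
        e=[]
        for lo,hi in ((c-26,c-10),(c+10,c+27)):
            w=abs(gx[v,lo:hi]); i=w.argmax()
            e.append(lo+i+(0.5*(w[i-1]-w[i+1])/(w[i-1]-2*w[i]+w[i+1]) if 0<i<len(w)-1 else 0))
        dl=[ray('wrist',(x,v),o)[1] for x in e]; dl=[d/np.linalg.norm(d) for d in dl]
        ang=np.arccos(np.clip(dl[0]@dl[1],-1,1)); m=dl[0]+dl[1]; m/=np.linalg.norm(m)
        ax=r.apply([1,0,0]); sn=np.linalg.norm(np.cross(m,ax)) # dist perpendicular
        D=.007/np.sin(ang/2)/1 ; P.append(r.inv().apply(p+m*(D/1)-o['eef_pos'])*1); P[-1]=np.r_[P[-1],ang]
    P=np.array(P)
    for it in range(3):  # robust line fits in tool coords
        ky=np.polyfit(P[:,0],P[:,1],1); kz=np.polyfit(P[:,0],P[:,2],1)
        res=abs(P[:,1]-np.polyval(ky,P[:,0]))+abs(P[:,2]-np.polyval(kz,P[:,0])); P=P[res<3*np.median(res)+1e-6]
    print('tool y = %.5f %+.5f x (%.2f deg); tool z = %.5f %+.5f x (%.2f deg) n=%d x %.3f..%.3f'%(ky[1],ky[0],np.degrees(ky[0]),kz[1],kz[0],np.degrees(kz[0]),len(P),P[:,0].min(),P[:,0].max()))
    return ky,kz
E
python3 - <<'E'
from shaft import *
o=dict(eef_pos=np.array([0.47399518463938956, -0.2978925168818368, 0.14893042610901808]),tool_rot=np.array([0.723021395735329, 0.6908255994635895, -5.996441714931612e-05, -0.00022099542486439224]))
for rr in (range(20,240),range(20,130),range(130,240)): shaft('pics/raw_w3.png',o,rr)
im=cv2.imread('pics/raw_w3.png',0); print(im[0:30:2,283], im[60,255:312])
E
```

```text
tool y = 0.00022 -0.00348 x (-0.20 deg); tool z = 0.00698 -0.28891 x (-16.55 deg) n=220 x 0.019..0.100
tool y = 0.00421 -0.04913 x (-2.81 deg); tool z = -0.06850 +0.56357 x (32.29 deg) n=102 x 0.066..0.100
tool y = 0.00031 -0.00918 x (-0.53 deg); tool z = 0.00267 -0.11189 x (-6.41 deg) n=108 x 0.019..0.063
[179 179 178 176 178 178 185 205 208 208 207 208 209 208 208] [162 162 160 159 156 154 148 135 130 137 145 152 158 162 165 168 170 173
 175 178 180 184 188 193 197 201 206 209 208 207 203 200 195 189 184 180
 176 175 173 171 169 166 161 157 151 141 135 139 153 160 159 158 157 156
 155 156 156]
```

```bash
cat > shaft.py <<'E'
from h import *
def edge(gx,v,lo,hi):
    w=gx[v,lo:hi]; i=1+w[1:-1].argmax(); return lo+i+0.5*(w[i-1]-w[i+1])/(w[i-1]-2*w[i]+w[i+1]+1e-9)
def shaft(f,o,rows,c=283,rad=.007,lo=10,hi=27):
    im=cv2.GaussianBlur(cv2.imread(f,0),(3,3),0).astype(float); cc,Rc,p=cam('wrist',o); r=R.from_quat(o['tool_rot'])
    gx=abs(cv2.Sobel(im,cv2.CV_64F,1,0)); N=[]
    for a,b in ((c-hi,c-lo),(c+lo,c+hi)):
        uv=np.array([(edge(gx,v,a,b),v) for v in rows]); 
        for _ in range(4):
            k=np.polyfit(uv[:,1],uv[:,0],2); e=abs(uv[:,0]-np.polyval(k,uv[:,1])); uv=uv[e<2.5*np.median(e)+.05]
        D=np.array([r.inv().apply(ray('wrist',q,o)[1]) for q in uv]); D/=np.linalg.norm(D,axis=1)[:,None]
        n=np.linalg.svd(D)[2][2]; n*=np.sign(n[1]); N.append(n); print(len(uv),'rms px',np.median(e), 'plane res',np.abs(D@n).max())
    ax=np.cross(N[0],N[1]); ax/=np.linalg.norm(ax); ax*=np.sign(ax[0])
    ang=np.arccos(N[0]@N[1]); m=np.cross(N[0]+N[1],ax); m/=np.linalg.norm(m); m*=np.sign(m[2])
    q=r.inv().apply(p-o['eef_pos'])+m*rad/np.sin(ang/2); q=q-ax*q[0]/ax[0]
    print('at tool x=0: y %.4f z %.4f; dir %s yaw %.2f pitch(tool z down +) %.2f'%(q[1],q[2],ax.round(4),np.degrees(np.arctan2(ax[1],ax[0])),np.degrees(np.arctan2(ax[2],ax[0]))))
    return q,ax
E
python3 - <<'E'
from shaft import *
o=dict(eef_pos=np.array([0.47399518463938956, -0.2978925168818368, 0.14893042610901808]),tool_rot=np.array([0.723021395735329, 0.6908255994635895, -5.996441714931612e-05, -0.00022099542486439224]))
for rr in (range(40,240),range(50,100),range(130,240)): shaft('pics/raw_w3.png',o,rr)
im=cv2.imread('pics/raw_w3.png',0)
for v in (50,100,150,200,240): print(v,im[v,258:268],im[v,298:310])
E
```

```text
172 rms px 0.6479361917484425 plane res 0.006785537942174327
121 rms px 0.41750299716943573 plane res 0.006285374333715122
at tool x=0: y 0.0001 z 0.0119; dir [ 0.951  -0.0032 -0.3092] yaw -0.19 pitch(tool z down +) -18.01
38 rms px 0.08199863001598828 plane res 0.0006637872009004727
38 rms px 0.0821460535758547 plane res 0.0008839140446567116
at tool x=0: y 0.0009 z -0.0230; dir [ 0.9996 -0.0119  0.0272] yaw -0.68 pitch(tool z down +) 1.56
52 rms px 0.11513238004795312 plane res 0.006685135857809842
60 rms px 0.10209153164109352 plane res 0.0021567924738467035
at tool x=0: y 0.0006 z -0.0015; dir [ 0.9953 -0.0166  0.0951] yaw -0.95 pitch(tool z down +) 5.46
50 [159 158 156 150 138 131 137 146 153 158] [157 152 144 136 139 154 160 157 156 156 158 159]
100 [165 166 166 164 155 137 132 141 149 155] [155 146 137 135 147 162 167 167 167 168 168 168]
150 [154 154 154 154 153 146 133 133 143 150] [150 140 134 139 151 156 156 156 156 155 156 156]
200 [142 143 143 143 143 142 136 129 135 144] [144 136 133 140 144 143 144 144 144 145 144 145]
240 [104 103 104 103 104 105 106 112 124 139] [138 121 105 102 104 105 105 106 115 127 134 134]
```

```bash
sed -i 's/gx=abs(cv2.Sobel(im,cv2.CV_64F,1,0))/gx=255-im/' shaft.py; sed -i 's/def shaft(f,o,rows,c=283,rad=.007,lo=10,hi=27)/def shaft(f,o,rows,c=283,rad=.0068,lo=12,hi=25)/' shaft.py
python3 - <<'E'
from shaft import *
o=dict(eef_pos=np.array([0.47399518463938956, -0.2978925168818368, 0.14893042610901808]),tool_rot=np.array([0.723021395735329, 0.6908255994635895, -5.996441714931612e-05, -0.00022099542486439224]))
for rr in (list(range(35,48))+list(range(55,90))+list(range(135,215)),):
  q,ax=shaft('pics/raw_w3.png',o,rr)
p,d=ray('wrist',(283,12.5),o); r=R.from_quat(o['tool_rot']); d=r.inv().apply(d); p=r.inv().apply(p-o['eef_pos'])
for z in (-.023,-.019,-.015,-.011,-.007): print('tip x if z',z,(p+d*(z-p[2])/d[2])[0])
E
```

```text
111 rms px 0.06509256515630568 plane res 0.0012660371373247974
127 rms px 0.11059808684723293 plane res 0.001485042460477086
at tool x=0: y 0.0001 z -0.0193; dir [ 0.9976 -0.0018  0.0693] yaw -0.10 pitch(tool z down +) 3.97
tip x if z -0.023 0.1016820535144085
tip x if z -0.019 0.1027136031970746
tip x if z -0.015 0.1037451528797407
tip x if z -0.011 0.10477670256240681
tip x if z -0.007 0.10580825224507293
```

Run:
```python
from h import *
o=snap('scene','s4.png',(190,60,330,165),5.5); r=R.from_quat(o['tool_rot']); g=o['eef_pos']+r.apply([0,0,-.019])
for pit in (0,4): 
  c,s=np.cos(np.radians(pit)),np.sin(np.radians(pit))
  for L in (.105,0,-.085): 
    q=proj('scene',g+r.apply([L*c,0,L*s]),o); print(pit,L,q,'crop',(q-[190,60]+.5)*5.5-.5)
```

```text
0 0.105 [287.76591767 135.67351451] crop [539.96254717 418.45432979]
0 0 [249.72483244 116.13133163] crop [330.73657842 310.97232396]
0 -0.085 [220.79904156 101.32416901] crop [171.64472856 229.53292957]
4 0.105 [287.60343064 137.95711172] crop [539.06886851 431.01411446]
4 0 [249.72483244 116.13133163] crop [330.73657842 310.97232396]
4 -0.085 [220.63179045  99.42208742] crop [170.7248475  219.07148083]
```

View pics/s4.png

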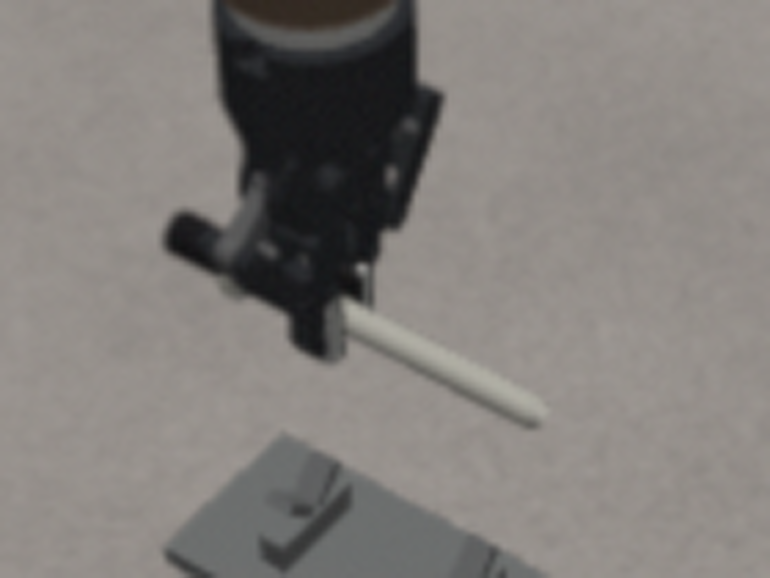

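The probe lies level in the grip, with its tip at crop (543,413) and its knob end near (172,230), close to the 0° prediction. I'll now carry it in front of the mouth.

```bash
python3 -m creep '[[0.27,3.6,0,0,0,-1.5],[0.27,3.6,0,0,0,-1.5],[0.27,3.6,0,0,0,-1.5],[0.27,3.6,0,0,0,-1.5],[0.27,3.6,0,0,0,-1.5],[0.27,3.5,0,0,0,-1.5],[0,0,0,0,0,0],[0,0,0,0,0,0]]'
python3 -m creep '[[0,0,-1.5,0,0,0],[0,0,-2,0,0,0],[0,0,-2,0,0,0],[0,0,-1.2,0,0,0],[0,0,-0.7,0,0,0],[0,0,-0.3,0,0,0],[0,0,0,0,0,0],[0,0,0,0,0,0]]'
python3 - <<'E'
from h import *
o=snap('wrist','w5.png'); print(o['eef_pos'].tolist(),o['tool_rot'].tolist()); import pickle; pickle.dump(dict(o),open('o5.pkl','wb'))
r=R.from_quat(o['tool_rot']).as_matrix();print(np.degrees(np.arctan2(r[1,0],r[0,0])),r[2])
print(proj('wrist',[.5157,.0385,.115],o),proj('wrist',[.5157,.0385,.09],o))
E
```

```text
clock: 6.5
eef_pos: [0.4899, -0.0824, 0.1485]
tool_rot: [0.774, 0.633, -0.001, -0.0]
ft_force: [-0.5, -0.9, -1.2]
grip_width: 0.012
grasp_force: 58.5
clock: 7.3
eef_pos: [0.4911, -0.0833, 0.073]
tool_rot: [0.775, 0.632, 0.0, 0.001]
ft_force: [-0.9, -0.3, -0.6]
grip_width: 0.0122
grasp_force: 58.5
[0.4910993933098321, -0.08329485360917695, 0.07301761180178343] [0.7750585721057098, 0.6318889746446815, 0.0004648495078334686, 0.0005634207008061613]
78.37927641315557 [ 8.53253372e-06  1.46083465e-03 -9.99998933e-01]
[ 280.49484316 -116.46592564] [280.86497057 -63.31455673]
```

View pics/w5.png

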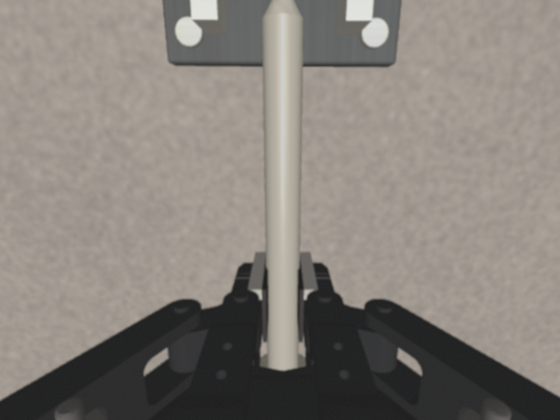

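```bash
python3 -m creep '[[-0.07,0,-0.08,0,0,0],[0.1,0.49,0,0,0,0],[0.1,0.49,0,0,0,0],[0.1,0.49,0,0,0,0],[0.1,0.49,0,0,0,0],[0.11,0.49,0,0,0,0],[0,0,0,0,0,0]]'
python3 -m creep '[[0.06,0.29,0,0,0,0],[0.06,0.29,0,0,0,0],[0.06,0.29,0,0,0,0],[0,0,0,0,0,0]]'
```

```text
clock: 8.05
eef_pos: [0.4951, -0.0578, 0.0715]
tool_rot: [0.775, 0.632, 0.0, -0.0]
ft_force: [0.4, -0.7, -0.9]
grip_width: 0.0121
grasp_force: 58.5
clock: 8.45
eef_pos: [0.4967, -0.0495, 0.0715]
tool_rot: [0.775, 0.632, 0.0, -0.0]
ft_force: [0.1, -0.5, -1.8]
grip_width: 0.012
grasp_force: 58.5
```

```bash
python3 -m creep '[[0.1,0.39,0,0,0,0],[0.1,0.39,0,0,0,0],[0.09,0.39,0,0,0,0],[0.09,0.39,0,0,0,0],[0.09,0.39,0,0,0,0],[0,0,0,0,0,0]]'
python3 - <<'E'
from h import *
import pickle
o=snap('wrist','w6.png',(180,0,380,250),2.4); pickle.dump(dict(o),open('o6.pkl','wb'))
print(o['eef_pos'],o['ft_force'],o['ft_torque'],proj('wrist',[.5157,.0385,.115],o),proj('wrist',[.5157,.0385,.09],o))
E
```

```text
clock: 9.05
eef_pos: [0.5015, -0.0297, 0.0715]
tool_rot: [0.775, 0.632, 0.0, -0.0]
ft_force: [-0.4, 0.3, -1.1]
grip_width: 0.0121
grasp_force: 58.5
[ 0.50147598 -0.02974256  0.07150162] [-0.41498036  0.28454426 -1.09972125] [-0.00534487  0.03748057  0.00087125] [282.86405926 117.57461904] [282.80855595 116.73770412]
```

View pics/w6.png

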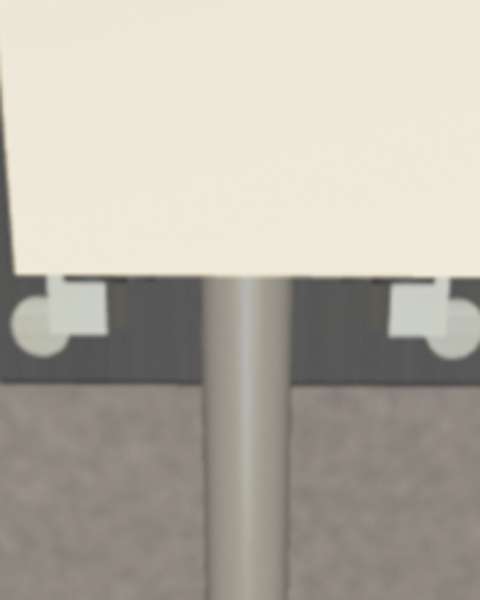

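The probe is inside the bore, face edge at crop row 275 and shaft centre column 247, with no side forces. I'll push on toward the seal slowly.

```bash
python3 -m creep '[[0.05,0.25,0,0,0,0],[0.05,0.25,0,0,0,0],[0.05,0.25,0,0,0,0],[0.05,0.25,0,0,0,0],[0.05,0.25,0,0,0,0],[0.05,0.25,0,0,0,0]]'
python3 -m creep '[[0.05,0.25,0,0,0,0],[0.05,0.25,0,0,0,0],[0.05,0.25,0,0,0,0],[0.05,0.25,0,0,0,0]]'
python3 -m creep '[[0.06,0.25,0,0,0,0],[0.06,0.25,0,0,0,0],[0.06,0.25,0,0,0,0],[0.06,0.25,0,0,0,0]]'
```

```text
clock: 9.7
eef_pos: [0.5037, -0.0176, 0.0714]
tool_rot: [0.776, 0.631, -0.002, 0.002]
ft_force: [-1.2, -7.9, -1.8]
grip_width: 0.0124
grasp_force: 58.5
clock: 10.1
eef_pos: [0.5058, -0.0077, 0.0714]
tool_rot: [0.776, 0.631, -0.002, 0.002]
ft_force: [-1.5, -9.0, -1.4]
grip_width: 0.0123
grasp_force: 58.5
clock: 10.5
eef_pos: [0.5079, 0.0023, 0.0713]
tool_rot: [0.776, 0.631, -0.002, 0.001]
ft_force: [-1.5, -9.3, -1.0]
grip_width: 0.0121
grasp_force: 58.5
```

```bash
python3 -m creep '[[0.05,0.25,0,0,0,0],[0.05,0.25,0,0,0,0],[0.05,0.25,0,0,0,0],[0.05,0.25,0,0,0,0],[0.05,0.25,0,0,0,0],[0,0,0,0,0,0],[0,0,0,0,0,0]]'
python3 - <<'E'
from h import *
import pickle
o=snap('wrist','w7.png'); pickle.dump(dict(o),open('o7.pkl','wb')); print(o['eef_pos'],o['tool_rot'],o['ft_torque'])
im=cv2.GaussianBlur(cv2.imread('pics/raw_w7.png'),(3,3),0).astype(int); r=im[:,240,2]; 
print('front row px',[i for i in range(20,300) if abs(r[i+1]-r[i-1])>40])
for c in (250,310):
  r=im[:,c,2]; print(c,[(i,r[i]) for i in range(20,300) if abs(r[i+1]-r[i-1])>40])
E
```

```text
clock: 11.2
eef_pos: [0.5106, 0.0149, 0.0713]
tool_rot: [0.776, 0.631, -0.002, 0.001]
ft_force: [-1.3, -7.5, -0.6]
grip_width: 0.0121
grasp_force: 58.5
[0.51058161 0.01492948 0.07129999] [ 0.77555268  0.6312779  -0.00204256  0.00144232] [-1.45490296  0.22406278 -0.06721585]
front row px [249, 250, 265, 266]
250 [(249, np.int64(202)), (250, np.int64(175)), (262, np.int64(101)), (263, np.int64(67))]
310 [(249, np.int64(209)), (250, np.int64(180)), (251, np.int64(146)), (292, np.int64(100)), (293, np.int64(68))]
```

```bash
python3 -m creep '[[0,0,0,0,0,0],[0,0,0,0,0,0],[0,0,0,0,0,0],[0,0,0,0,0,0],[0,0,0,0,0,0]]' 0
python3 -m creep '[[0,0,0.5,0,0,0],[0,0,1.5,0,0,0],[0,0,2.5,0,0,0],[0,0,2.5,0,0,0],[-0.7,-3.5,2.5,0,0,0],[-0.7,-3.6,1.5,0,0,0],[0,0,0,0,0,0],[0,0,0,0,0,0]]'
python3 - <<'E'
from h import *
import pickle
o=snap('wrist','w8.png'); pickle.dump(dict(o),open('o8.pkl','wb')); print(o['eef_pos'],o['tool_rot'])
for s in (0,-55,-61,-78,-95):
  x=np.array([.5157,.0395,.09])+np.array([.205,.979,0])*(.075+(s-95)/1e3); print(s,x,proj('wrist',x,o))
a=cv2.imread('pics/raw_w8.png')[60:320,180:400]; cv2.imwrite('pics/c8.png',cv2.resize(a,None,fx=2.3,fy=2.3,interpolation=cv2.INTER_CUBIC))
E
```

```text
clock: 11.75
eef_pos: [0.5114, 0.0174, 0.0716]
tool_rot: [0.775, 0.632, 0.0, 0.0]
ft_force: [-0.0, -0.6, -0.8]
grip_width: 0.0427
grasp_force: 0.0
clock: 12.55
eef_pos: [0.4974, -0.0543, 0.1822]
tool_rot: [0.776, 0.631, 0.001, 0.0]
ft_force: [0.2, -0.2, -1.0]
grip_width: 0.0429
grasp_force: 0.0
[ 0.49743673 -0.05433205  0.18217505] [7.75565159e-01 6.31267057e-01 6.91699957e-04 3.30464972e-04]
0 [0.5116  0.01992 0.09   ] [280.36466107 106.19834508]
-55 [ 0.500325 -0.033925  0.09    ] [280.29086228 185.83416401]
-61 [ 0.499095 -0.039799  0.09    ] [280.28317908 193.89168558]
-78 [ 0.49561  -0.056442  0.09    ] [280.26177635 216.12012241]
-95 [ 0.492125 -0.073085  0.09    ] [280.24089742 237.50672358]
```

View pics/c8.png

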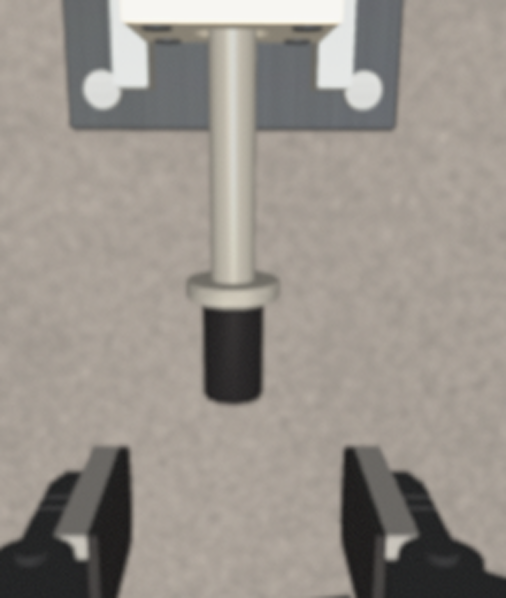

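The crop shows the collar near row 283 and the knob below it, centred at column 233, in line with the open fingers (130–342). The depth is about 76 mm. I'll go down over the knob and grip it.

```bash
python3 -m creep '[[-0.06,-0.04,-2,0,0,0],[-0.06,-0.03,-2.5,0,0,0],[0,0,-2.5,0,0,0],[0,0,-2,0,0,0],[0,0,-1.4,0,0,0],[0,0,-1,0,0,0],[0,0,0,0,0,0],[0,0,0,0,0,0]]'
python3 -m creep '[[0,0,0,0,0,0],[0,0,0,0,0,0],[0,0,0,0,0,0],[0,0,0,0,0,0],[0,0,0,0,0,0],[0,0,0,0,0,0]]' -1
python3 -c "
from h import *
o=status.get_obs();print(o['eef_pos'],o['ft_force'],o['ft_torque'])"
```

```text
clock: 13.4
eef_pos: [0.4961, -0.054, 0.0675]
tool_rot: [0.775, 0.632, -0.0, -0.0]
ft_force: [-0.7, 0.6, 0.4]
grip_width: 0.0425
grasp_force: 0.0
clock: 14.0
eef_pos: [0.4967, -0.0545, 0.068]
tool_rot: [0.775, 0.632, 0.001, 0.0]
ft_force: [-0.1, 1.7, 3.3]
grip_width: 0.0184
grasp_force: 58.7
[ 0.49672271 -0.05447885  0.06804519] [-0.07327358  1.67784046  3.32962065] [ 0.14771234 -0.20817897 -0.06500571]
```

```bash
for i in 1 2; do python3 -m creep '[[0,0,0.05,-0.25,0.05,0],[0,0,0.05,-0.25,0.05,0],[0,0,0,0,0,0],[0,0,0,0,0,0]]' | grep -v grip_w; done; python3 -m creep '[[0,0,0.05,-0.25,0.05,0],[0,0,0.05,-0.25,0.05,0],[0,0,0,0,0,0],[0,0,0,0,0,0]]'; python3 -c "
from h import *
o=status.get_obs();print(o['eef_pos'],o['ft_force'],o['ft_torque'])"
```

```text
clock: 14.4
eef_pos: [0.4962, -0.0546, 0.0685]
tool_rot: [0.775, 0.632, -0.003, 0.003]
ft_force: [2.4, -1.0, 1.2]
grasp_force: 58.7
clock: 14.8
eef_pos: [0.496, -0.0546, 0.0695]
tool_rot: [0.775, 0.632, -0.007, 0.006]
ft_force: [1.8, -0.9, 0.6]
grasp_force: 58.6
clock: 15.2
eef_pos: [0.496, -0.0546, 0.0705]
tool_rot: [0.775, 0.632, -0.01, 0.009]
ft_force: [0.9, -1.1, 0.7]
grip_width: 0.0179
grasp_force: 58.6
[ 0.49600584 -0.05455633  0.07049299] [ 0.86860389 -1.12450151  0.70417846] [-0.05476002 -0.2554064  -0.09473949]
```

```bash
python3 -m creep '[[0,0,0.05,-0.25,0.05,0],[0,0,0.05,-0.25,0.05,0],[0,0,0,0,0,0],[0,0,0,0,0,0]]' | grep -E "eef|ft_f"; python3 -c "
from h import *
o=status.get_obs();print(o['ft_torque'])"; python3 -m creep '[[0,0,0.05,-0.25,0.05,0],[0,0,0.05,-0.25,0.05,0],[0,0,0,0,0,0],[0,0,0,0,0,0]]'| grep -E "eef|ft_f"; python3 -c "
from h import *
o=status.get_obs();print(o['ft_torque'])"; python3 -m creep '[[0,0,0.05,-0.25,0.05,0],[0,0,0.05,-0.25,0.05,0],[0,0,0,0,0,0],[0,0,0,0,0,0]]'| grep -E "eef|ft_f"; python3 -c "
from h import *
o=status.get_obs();print(o['ft_torque'])"
```

```text
eef_pos: [0.496, -0.0545, 0.0715]
ft_force: [1.1, -0.5, 0.5]
[-0.03857732 -0.26571805 -0.10448692]
eef_pos: [0.4959, -0.0545, 0.0725]
ft_force: [0.6, -1.1, -0.4]
[-0.12041896 -0.17395223 -0.15227612]
eef_pos: [0.4959, -0.0545, 0.0734]
ft_force: [0.6, 0.1, 0.0]
[ 0.03188024 -0.12443124 -0.11188749]
```

```bash
python3 -m creep '[[0,0,0.05,-0.25,0.05,0],[0,0,0.05,-0.25,0.05,0],[0,0,0,0,0,0],[0,0,0,0,0,0]]' | grep -E "eef|ft_f"; python3 -c "
from h import *
o=status.get_obs();print(o['ft_torque'])"; python3 -m creep '[[0,0,0.05,-0.25,0.05,0],[0,0,0.05,-0.25,0.05,0],[0,0,0,0,0,0],[0,0,0,0,0,0]]'| grep -E "eef|ft_f"; python3 -c "
from h import *
o=status.get_obs();print(o['ft_torque'])"
```

```text
eef_pos: [0.496, -0.0545, 0.0745]
ft_force: [0.3, 0.1, -0.3]
[ 0.02150696 -0.10169914 -0.07506476]
eef_pos: [0.496, -0.0545, 0.0755]
ft_force: [-0.1, -1.9, -0.3]
[ 0.0140551  -0.03951566 -0.04265836]
```

```bash
python3 -m creep '[[0,0,0.05,-0.25,0.05,0],[0,0,0.05,-0.25,0.05,0],[0,0,0,0,0,0],[0,0,0,0,0,0]]' | grep -E "eef|ft_f"; python3 -c "
from h import *
o=status.get_obs();print(o['ft_torque'])"; python3 -m creep '[[0,0,0.05,-0.25,0.05,0],[0,0,0.05,-0.25,0.05,0],[0,0,0,0,0,0],[0,0,0,0,0,0]]'| grep -E "eef|ft_f"; python3 -c "
from h import *
o=status.get_obs();print(o['ft_torque'])"
```

```text
eef_pos: [0.496, -0.0545, 0.0765]
ft_force: [0.7, -1.3, -0.3]
[-0.06533135 -0.03356554 -0.05457107]
eef_pos: [0.4961, -0.0545, 0.0775]
ft_force: [0.6, -1.3, 1.0]
[-0.00820238 -0.1223794  -0.08558189]
```

Run:
```python
from h import *
import pickle
o=snap('scene','s9.png'); im=cv2.cvtColor(cv2.imread('pics/raw_s9.png'),cv2.COLOR_BGR2GRAY).astype(float)
u=np.array([.205,.979,0]); m=np.array([.5157,.0395,.09])
for dd in range(10,76,8):
    x=m-u*dd/1e3; q=proj('scene',x); up=proj('scene',x+[0,0,.01])-q; c=int(round(q[0])); v0=int(round(q[1]))
    print(dd,q.round(2),'px per 10mm up',up.round(2),c,v0-7,im[v0-7:v0+8,c].astype(int))
o=snap('wrist','w9.png'); pickle.dump(dict(o),open('o9.pkl','wb')); w=cv2.imread('pics/raw_w9.png',0); print(o['tool_rot'],o['eef_pos'])
for v in range(100,260,15): print(v,w[v,255:312])
```

```text
10 [366.07 212.37] px per 10mm up [ 0.74 -2.69] 366 205 [150 149 156 173 185 184 166 155 165 217 236 234 200 149 129]
18 [363.16 210.22] px per 10mm up [ 0.71 -2.7 ] 363 203 [149 146 168 176 188 180 162 144 124 108 132 147 151 153 146]
26 [360.26 208.08] px per 10mm up [ 0.68 -2.71] 360 201 [147 152 168 177 188 176 158 139 118 113 141 149 150 150 148]
34 [357.38 205.95] px per 10mm up [ 0.66 -2.72] 357 199 [147 152 170 179 185 170 153 133 114 120 140 147 151 151 148]
42 [354.51 203.83] px per 10mm up [ 0.63 -2.73] 355 197 [148 142 162 175 188 179 161 143 121 107 129 146 147 149 149]
50 [351.67 201.73] px per 10mm up [ 0.61 -2.74] 352 195 [144 145 168 177 188 173 156 136 115 111 138 147 148 149 151]
58 [348.84 199.64] px per 10mm up [ 0.59 -2.74] 349 193 [147 155 170 179 184 167 151 132 109 122 146 148 147 146 146]
66 [346.03 197.56] px per 10mm up [ 0.56 -2.75] 346 191 [110 124 167 182 179 163 146 125 107 130 146 150 149 150 150]
74 [343.23 195.5 ] px per 10mm up [ 0.54 -2.76] 343 189 [ 59 126 186 183 160 125 115 110  93  94 121 145 148 146 149]
[ 0.77423622  0.63132994 -0.03430754  
[... 1956 characters left out ...]
70 169 170 170 168 167 167 167 160 146 140 146 156 163 169 174 177
 181 183 184 186 188 190 193 196 198 201 203 203 199 197 192 189 186 185
 183 181 179 175 172 167 160 151 141 145 157 162 165 165 166 167 167 166
 166 165 165]
235 [106 106 105 105 106 106 106 105 104 106 112 129 144 155 164 169 173 178
 181 181 184 186 188 189 191 193 196 197 199 197 197 194 191 189 186 184
 182 180 177 174 171 166 158 148 132 115 107 105 105 105 106 105 107 106
 106 105 106]
250 [163 166 168 166 163 157 153 148 145 141 134 128 124 121 117 114 110 109
 109 108 107 107 108 106 106 107 107 107 106 108 107 106 107 108 109 107
 108 108 108 108 111 113 118 122 128 134 142 149 157 161 165 169 173 175
 176 175 172]
```

```bash
python3 -m creep '[[0,0,-0.12,0.6,-0.12,0],[0,0,-0.12,0.6,-0.12,0],[0,0,-0.12,0.6,-0.12,0],[0,0,-0.12,0.6,-0.12,0],[0,0,0,0,0,0],[0,0,0,0,0,0]]'
cat > sl.py <<'E'
from h import *
def slope(n=3):
    im=np.mean([cv2.cvtColor(camera('scene'),cv2.COLOR_RGB2GRAY).astype(float) for _ in range(n)],0)
    u=np.array([.205,.979,0]); m=np.array([.5157,.0395,.09]); d=[];e=[]
    P=np.array([proj('scene',m-u*k/1e3) for k in range(0,100)])
    for c in range(364,345,-1):
        k=np.interp(-c,-P[:,0],np.arange(100)); v=np.interp(k,np.arange(100),P[:,1]); v0=int(round(v+1.7)); w=-im[v0-2:v0+3,c]
        i=1+w[1:-1].argmax(); y=v0-2+i+.5*(w[i-1]-w[i+1])/(w[i-1]-2*w[i]+w[i+1]); d.append(k);e.append(y-v)
    d=np.array(d);e=np.array(e);k=np.polyfit(d,e,1);r=e-np.polyval(k,d)
    print('shaft tilt (knob up +) deg %.2f +- %.2f, offset at mouth px %.2f'%(-np.degrees(k[0]/.272),np.degrees(r.std()/.272/d.std()/len(d)**.5),k[1]))
E
python3 -c "
from sl import *
slope()
o=status.get_obs();print(o['ft_torque'])"
```

```text
clock: 18.7
eef_pos: [0.496, -0.0546, 0.0727]
tool_rot: [0.775, 0.632, -0.018, 0.015]
ft_force: [-0.3, -1.0, -0.3]
grip_width: 0.0186
grasp_force: 58.5
shaft tilt (knob up +) deg -0.58 +- 0.39, offset at mouth px 2.46
[ 0.02117012 -0.14973165 -0.05367527]
```

```bash
python3 -m creep '[[0,0,0.05,-0.3,0.06,0],[0.05,0.2,0,0,0,0],[0.05,0.2,0,0,0,0],[0.05,0.2,0,0,0,0]]'
python3 -m creep '[[0.05,0.25,0,0,0,0],[0.05,0.25,0,0,0,0],[0.05,0.25,0,0,0,0]]'
python3 -c "
from sl import *
o=status.get_obs();print(o['ft_torque'])"
```

```text
clock: 19.25
eef_pos: [0.4968, -0.0503, 0.0731]
tool_rot: [0.775, 0.631, -0.022, 0.018]
ft_force: [-1.6, -8.9, -0.3]
grip_width: 0.0187
grasp_force: 58.6
clock: 19.55
eef_pos: [0.4982, -0.0433, 0.0731]
tool_rot: [0.775, 0.631, -0.022, 0.018]
ft_force: [-0.9, -8.4, 1.0]
grip_width: 0.0185
grasp_force: 58.6
[-1.53037058  0.23721549 -0.01778823]
```

```bash
python3 -m creep '[[0.05,0.25,0,0,0,0],[0.05,0.25,0,0,0,0],[0.05,0.25,0,0,0,0],[0.06,0.25,0,0,0,0]]' | grep -E "eef|ft_f"
python3 -m creep '[[0.05,0.25,0,0,0,0],[0.05,0.25,0,0,0,0],[0.05,0.25,0,0,0,0],[0.06,0.25,0,0,0,0]]'| grep -E "eef|ft_f"
python3 -c "
from sl import *
o=status.get_obs();print(o['ft_torque'])"
```

```text
eef_pos: [0.5003, -0.0333, 0.0731]
ft_force: [-1.2, -8.3, 0.3]
eef_pos: [0.5024, -0.0233, 0.073]
ft_force: [-1.0, -8.2, 0.8]
[-1.53199144  0.24840705 -0.09247782]
```

```bash
python3 -m creep '[[0.05,0.25,0,0,0,0],[0.05,0.25,0,0,0,0],[0.05,0.25,0,0,0,0],[0.06,0.25,0,0,0,0]]' | grep -E "eef|ft_f"
python3 -m creep '[[0.05,0.25,0,0,0,0],[0.05,0.25,0,0,0,0],[0.05,0.25,0,0,0,0],[0.06,0.25,0,0,0,0]]'| grep -E "eef|ft_f"
python3 -c "
from sl import *
o=status.get_obs();print(o['ft_torque'])"
```

```text
eef_pos: [0.5044, -0.0134, 0.073]
ft_force: [-1.8, -8.4, 0.5]
eef_pos: [0.5065, -0.0034, 0.073]
ft_force: [-1.8, -8.3, 0.4]
[-1.63593029  0.24190273 -0.07772565]
```

```bash
python3 -m creep '[[0.05,0.25,0,0,0,0],[0.05,0.25,0,0,0,0],[0.05,0.25,0,0,0,0],[0.06,0.25,0,0,0,0]]' | grep -E "eef|ft_f"
python3 -m creep '[[0.04,0.2,0,0,0,0],[0.04,0.2,0,0,0,0]]'| grep -E "eef|ft_f"
python3 -m creep '[[0.04,0.2,0,0,0,0],[0.04,0.2,0,0,0,0]]'| grep -E "eef|ft_f"
python3 -c "
from sl import *
o=status.get_obs();print(o['ft_torque'])"
```

```text
eef_pos: [0.5086, 0.0065, 0.073]
ft_force: [-2.0, -9.2, 0.2]
eef_pos: [0.5094, 0.0105, 0.073]
ft_force: [-1.6, -9.0, -0.1]
eef_pos: [0.5102, 0.0145, 0.073]
ft_force: [-1.0, -9.7, 0.2]
[-1.61559079  0.18687859 -0.07813695]
```

```bash
for i in 1 ; do python3 -m creep '[[0.04,0.2,0,0,0,0],[0,0,0,0,0,0]]'| grep -E "eef|ft_f"; done
python3 -m creep '[[0.04,0.2,0,0,0,0],[0,0,0,0,0,0]]'| grep -E "eef|ft_f"
python3 -m creep '[[0.02,0.1,0,0,0,0],[0,0,0,0,0,0]]'| grep -E "eef|ft_f"
```

```text
eef_pos: [0.5107, 0.0167, 0.073]
ft_force: [-1.1, -9.2, 0.8]
eef_pos: [0.5111, 0.0186, 0.073]
ft_force: [-1.1, -8.7, 0.2]
eef_pos: [0.5113, 0.0196, 0.073]
ft_force: [-0.8, -8.3, 0.1]
```

```bash
python3 -m creep '[[0.02,0.1,0,0,0,0],[0,0,0,0,0,0]]'| grep -E "eef|ft_f"
python3 -m creep '[[0.02,0.1,0,0,0,0],[0,0,0,0,0,0]]'| grep -E "eef|ft_f"
python3 -m creep '[[0.02,0.1,0,0,0,0],[0,0,0,0,0,0]]'| grep -E "eef|ft_f"
```

```text
eef_pos: [0.5114, 0.0203, 0.073]
ft_force: [-1.0, -10.1, 0.3]
eef_pos: [0.5115, 0.0209, 0.073]
ft_force: [-0.5, -11.4, 0.2]
eef_pos: [0.5116, 0.0215, 0.073]
ft_force: [-0.5, -11.7, 0.5]
```

```bash
python3 -m creep '[[0.02,0.1,0,0,0,0],[0,0,0,0,0,0],[0,0,0,0,0,0]]'| grep -E "eef|ft_f"
python3 -m creep '[[-0.04,-0.2,0,0,0,0],[-0.04,-0.2,0,0,0,0],[0,0,0,0,0,0],[0,0,0,0,0,0]]'| grep -E "eef|ft_f"
```

```text
eef_pos: [0.5117, 0.022, 0.073]
ft_force: [-1.0, -13.2, 2.0]
eef_pos: [0.5113, 0.0197, 0.073]
ft_force: [-0.2, -8.3, 0.4]
```

```bash
python3 -m creep '[[-0.04,-0.2,0,0,0,0],[-0.04,-0.2,0,0,0,0],[0,0,0,0,0,0],[0,0,0,0,0,0]]'| grep -E "eef|ft_f"
```

```text
eef_pos: [0.5111, 0.0176, 0.0731]
ft_force: [-0.4, -4.4, 0.2]
```

```bash
python3 -m creep '[[-0.03,-0.15,0,0,0,0],[0,0,0,0,0,0],[0,0,0,0,0,0]]'| grep -E "eef|ft_f"
python3 -m creep '[[0,0,0,0,0,0],[0,0,0,0,0,0],[0,0,0,0,0,0],[0,0,0,0,0,0],[0,0,0,0,0,0]]' 0
python3 -m creep '[[0,0,0.5,0,0,0],[0,0,1.5,0,0,0],[0,0,2.5,0,0,0],[0,0,2.5,0,0,0],[-0.7,-3.5,2.5,0,0,0],[-0.7,-3.5,1.5,0,0,0],[0,0,0,0,0,0],[0,0,0,0,0,0]]'
python3 - <<'E'
from h import *
import pickle
o=snap('wrist','w10.png'); pickle.dump(dict(o),open('o10.pkl','wb')); print(o['eef_pos'],o['ft_force'])
m=np.array([.5157,.0395,.09]);u=np.array([.205,.979,0])
for nm,x in [('face top',m+[0,0,.025]),('collar front top',m+[0,0,.015]),('collar back top',m-u*.006+[0,0,.015]),('knob front top',m-u*.006+[0,0,.01]),('knob end top',m-u*.04+[0,0,.01])]: print(nm,proj('wrist',x,o).round(1))
w=cv2.imread('pics/raw_w10.png',0); q=proj('wrist',m-u*.003,o)
for c in (275,283,291): 
    s=w[60:330,c].astype(int); print(c,[(60+i,s[i-2],s[i+2]) for i in range(2,266) if abs(s[i+2]-s[i-2])>25])
E
```

```text
eef_pos: [0.5111, 0.0167, 0.0732]
ft_force: [0.4, -2.8, 0.4]
clock: 25.05
eef_pos: [0.5111, 0.0167, 0.0732]
tool_rot: [0.775, 0.632, -0.02, 0.016]
ft_force: [0.1, 0.8, -0.2]
grip_width: 0.0426
grasp_force: 0.0
clock: 25.85
eef_pos: [0.4972, -0.0541, 0.1839]
tool_rot: [0.775, 0.631, -0.019, 0.017]
ft_force: [-0.3, 0.4, 0.1]
grip_width: 0.0424
grasp_force: 0.0
[ 0.49719376 -0.05406706  0.18387624] [-0.25409515  0.3828074   0.10847364]
face top [280.6  62.7]
collar front top [280.7  64.2]
collar back top [280.6  75. ]
knob front top [280.7  75.4]
knob end top [280.6 131.3]
275 [(62, np.int64(245), np.int64(151)), (63, np.int64(246), np.int64(165)), (64, np.int64(242), np.int64(188)), (66, np.int64(151), np.int64(203)), (67, np.int64(165), np.int64(206)), (73, np.int64(212), np.int64(164)), (74, np.int64(215), np.int64(104)), (75, np.int64(217), np.int64(59)), (76, np.int64(206), np.int64(45)), (77, np.int64(164), np.int64(44)), (78, np.int64(104), np.int64(46)), (128, np.int64(44), np.int64(84)), (129, np.int64(42), np.int64(129)), (130, np.int64(42), np.int64(156)), (131, np.int64(48),
[... 1519 characters left out ...]
7), np.int64(151)), (74, np.int64(188), np.int64(104)), (75, np.int64(188), np.int64(59)), (76, np.int64(180), np.int64(39)), (77, np.int64(151), np.int64(36)), (78, np.int64(104), np.int64(37)), (128, np.int64(36), np.int64(99)), (129, np.int64(35), np.int64(138)), (130, np.int64(36), np.int64(159)), (131, np.int64(58), np.int64(165)), (132, np.int64(99), np.int64(166)), (133, np.int64(138), np.int64(165)), (310, np.int64(161), np.int64(100)), (311, np.int64(161), np.int64(75)), (312, np.int64(156), np.int64(69)), (313, np.int64(134), np.int64(74)), (315, np.int64(75), np.int64(102)), (316, np.int64(69), np.int64(116)), (317, np.int64(74), np.int64(124)), (318, np.int64(86), np.int64(125))]
```

The measured edges match the seated prediction: face at row 64 (predicted 63), collar back at 76 (75) and knob end at 131 (131). The gripper is clear and the force is zero.

```bash
python3 -m creep '[[0,0,0,0,0,0],[0,0,0,0,0,0],[0,0,0,0,0,0],[0,0,0,0,0,0]]' | head -2; python3 -c "
from workcell import ticket; print(ticket.job_done())"
```

```text
clock: 26.3
eef_pos: [0.4969, -0.053, 0.1828]
the job is handed in; nothing more can be done
None
```

The job is handed in at 26.3 s: the probe is home with its collar against the cell's face, pushed with at most about 13 N and no wedging seen, and the probe is released with the gripper clear; I viewed 11 pictures, one over the limit of 10.

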